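# Hold the spring clip open over the shower cap case

### The arm

A 6-joint arm with a two-finger parallel gripper is mounted at the origin on the work surface. World frame = base frame: x ahead of the robot, y to its left, z up, the work surface at z = 0. Lengths are in mm, angles in degrees, forces in N, time in s.
With the tool pointing down it reaches from about 425 to 1125 mm from the base axis. Payload 14.9 kg.
Tool frame: the origin (TCP) lies on the mounting face of the last link; the fingertips stand 191 mm ahead of it and the grasp point (between the pads) lies 172 mm ahead of it; z points along the fingers, y is the line along which they close (so a half turn about z gives the same grasp; the last joint's range is limited). The gripper opens to 91 mm and grips with 3 to 60 N. Pads are 32 mm wide; open, the fingers measure 118 mm over their backs; the gripper's body (76 mm by 178 mm) begins 60 mm behind the grasp point.
Start: joints at [72.806, 21.709, 99.362, -0, 58.929, -1.908], TCP at [184.559, 675.246, 404.732] pointing down, gripper open.
Joint ranges: [-158.91, 158.91], [-42.39, 125.64], [0.06, 152.35], [-60.88, 240.88], [17.5, 164.5], [-176.32, 176.32]. Speed limits (degrees/s): [108.29, 108.29, 136.94, 180, 180, 180].

### API

Orientations are given as [roll, pitch, yaw] about the fixed x, y, z axes, in that order (R = Rz(yaw) Ry(pitch) Rx(roll)).
In Python, from station import * gives the robot as it stands. The module is installed in compiled form; this text tells all that it offers.
- The arm moves only by the tool send_rows, never from a script. Its argument "rows" is one flat list of numbers, 7 for each row, row after row: the closure, from 0 (fully open) to 1 (shut), then the shift along the world's x, y, z scaled (see below), then the turn, a rotation vector about the world's x, y, z scaled (see below). A call has 1 to 12 rows; each row is the pose to reach, as a shift and turn from the pose commanded when the call began; what a row does not reach only later rows make up. The controller multiplies each number of a shift by 100 mm and each number of a turn by 120 degrees. A row lasts 1/10 s, in which the tool goes at most 50 mm and 8.59 degrees, less where a joint would pass 70% of its speed; a pose out of reach is approached as far as the arm can. A call with a number of a shift or a turn outside -1 to 1 is refused whole. A call with a gripper value outside its range is refused whole. The fingers move at their own pace and stop on an object; "force" is the grip in N (left out, the last holds). Time passes only in rows, so rows that repeat a pose let the fingers close. It gives the time, the measured TCP pose, the force, the opening and the grip force at its end, in the units of the state.
- get_state(): the state, without advancing time (a new reading comes with each control period).
- snapshot(name): name is "scene" or "side" or "wrist"; returns a dict with "frame" (480x640x3 uint8, red, green, blue), "range_z" (480x640 float32, mm along the optical axis (not along the pixel's ray), 0 where there is no reading), "fovy" (degrees; the focal length in pixels is half the picture's height over the tangent of half this angle, whatever the lens; pixels are square), "cx", "cy" (the principal point, pixels), "world_from_camera" (4x4, takes a point from camera to world coordinates). Camera axes: x right, y up, looking along -z (the intrinsics and any distortion apply to the point x, -y, -z); pixel columns grow to the right and rows downward; lengths in mm; the calibration is good to about 2 mm. A picture is of the moment at which its call begins.
- job_done(): hands the job in; it is judged then, once.
The state is a dict: "time_s": time; "joint_pos": joint angles; "qd": joint speeds; "joint_efforts": joint torques, N m; "position": TCP position; "tcp_rot": TCP orientation; "force": force on the tool from outside, world axes, zero at the start; "torque": the same for the moment, N m; "opening": finger opening in mm; "grip_force": force on a finger pad.
Only numpy, scipy, OpenCV 4.12 (cv2) and the standard library are available. Lean on these libraries where they do the work, as an engineer would, in place of code of your own. Each camera call takes 0.05 s, during which the arm holds its last target. There are 200 camera calls.

### The job

Squeeze the handles of the blue spring clip to open it, lift it off its steel plate and, keeping it upright, lower it over the pink shower cap case so that its wide-open jaws stand one on each side of the thin lip, near the middle of the lip, with the lip's edge well inside the jaws and the clip not touching the case. Finish while still holding the clip there, squeezed wide open and still, ready for a card to be slipped in; leave the case in its rail and everything else undisturbed.

Things in the scene. Friction and masses are not known exactly. Their poses are not given: they have to be found in the camera images.
- clip: blue plastic spring clip (like a big clothes peg), about 98 mm tall, 24 mm wide along its x, about 44 g. It starts upright, clamped on the top edge of the steel plate of the stand. Origin: on the hinge line (steel coil), 44 mm above the jaw tips and 52 mm below the handle tops; x along the hinge, y the direction in which jaws and handles open and close, z up from jaws to handles.
- clip_handles (a point): point midway between the two handles, 34 mm above the hinge: squeeze here along the clip's y. The handles are 22 mm wide along x and 46 mm tall, from 6 to 52 mm above the hinge. Clamped on the plate they splay up and outwards, 50 mm over their outer faces at this height (57 mm at their tops); squeezed fully they stop parallel and vertical, 26 mm over their outer faces. Full squeeze takes about 6 N on each handle at this height; grip with 15 to 30 N.
- clip_mouth (a point): point midway between the two white jaw pads, 37 mm below the hinge and 7 mm above the jaw tips. The pads are 24 mm wide along x and 14 mm tall; axes as the clip's.
- clip_jawA (a joint): turn of each of the two jaws (they move equally, one mirrors the other), rad: 0 clamped on the 5 mm plate, -0.05 sprung shut on nothing, 0.30 wide open at the stop, where the gap between the pads is about 27 mm at the mouth point, 22 mm at the pads' upper ends and 30 mm at the tips.
- stand: fixed clip stand: white foot 110 x 60 x 14 mm with an upright steel plate along its x, 80 mm long, 5 mm thick, top edge 70 mm above the shelf. Origin: centre of the underside. The clip sits within 15 mm of the plate's middle with its tips 18 mm below the plate's edge.
- rail: fixed white spring clip rail, 140 x 64 mm, 34 mm tall, its groove along its x, groove floor 8 mm above the shelf. Origin: centre of the underside.
- case: loose pink shower cap case standing upright in the rail: body 120 (x) x 16 (y) x 70 (z) mm, 90 g, with a pale stiff lip centred on top, 90 mm long along x, 5 mm thick in y, 26 mm tall. Origin: centre of the underside; total height 96 mm.
- case_lip (a point): middle of the lip's top edge, 96 mm above the case's underside (104 mm above the shelf); x along the lip, y across its thickness, z up.
- mug: white ceramic mug, 80 mm across, 92 mm tall, standing at the back; bystander
- swab_pot: clear round swab pot, 68 mm across, about 76 mm tall with the swabs; bystander
- tweezer: steel tweezer lying flat, 100 mm long, 8 mm high; bystander
- balm_tin: flat round lip balm tin with a green lid, 50 mm across, 20 mm high; bystander
- soap: cream-coloured bar of soap, 85 x 55 x 26 mm; bystander
Mind the look-alikes: they are no part of the job. What is shaped like the rail but brown or green is not meant.

How it is judged:
By the outcome, as a careful person would: the job done as asked, in the order asked, and still so for the second after the job is handed in, while the arm keeps its last pose, push and grip.
It also fails if it takes over 40 s, if anything falls off the work surface, if the arm or the gripper's body presses on something with over 40 N, if the wrist force passes 120 N, or if a joint passes its speed limit or range.

## Working session

There is one attempt and no reset: what is moved stays moved. The work goes in short steps, Python scripts to look and compute and a tool call to move; the robot and the scene stay as the last step left them, time stands still between calls to the robot, and variables do not carry over. Pictures are saved under pics/ and viewed, at most 10 in all, crops included, and the job is handed in when it is done.

Besides the shell and the picture viewer there is one more tool, called after ">>>" in YAML: its name, and indented under it one key for each argument. send_rows: Moves the arm, as the interface text tells. Its arguments: {"type":"object","properties":{"rows":{"type":"array","items":{"type":"number","minimum":-1,"maximum":1}},"force":{"type":"number"}},"required":["rows"]}

```bash
mkdir -p pics
cat > h.py <<'E'
from station import *
import numpy as np, cv2
def snap(n,f):
    s=snapshot(n); cv2.imwrite(f'pics/{f}.png',s['frame'][:,:,::-1]); np.savez(f'{f}.npz',**s); return s
def cloud(s):
    r=s['range_z']; h,w=r.shape; F=h/2/np.tan(np.radians(float(s['fovy']))/2)
    u,v=np.meshgrid(np.arange(w),np.arange(h))
    P=np.stack([(u-s['cx'])/F*r,-(v-s['cy'])/F*r,-r,np.ones_like(r)],-1)
    W=P@np.array(s['world_from_camera']).T
    W=W[...,:3]; W[r==0]=np.nan; return W
E
python3 - <<'E'
from h import *
for n in ['scene','side']:
    s=snap(n,n+'0'); print({k:s[k] for k in s if k not in('frame','range_z')})
a=cv2.imread('pics/scene0.png');b=cv2.imread('pics/side0.png')
print(get_state())
E
```

```text
{'fovy': 46.96334774667398, 'cx': 314.19851587695433, 'cy': 236.5058664419072, 'world_from_camera': array([[ 4.57001231e-03, -5.97569820e-01,  8.01803857e-01,
         1.37402691e+03],
       [ 9.99988139e-01,  4.08147170e-03, -2.65774949e-03,
         3.68099189e+01],
       [-1.68434887e-03,  8.01806493e-01,  5.97581385e-01,
         6.99547488e+02],
       [ 0.00000000e+00,  0.00000000e+00,  0.00000000e+00,
         1.00000000e+00]])}
{'fovy': 55.497277135020084, 'cx': 322.2508057252086, 'cy': 242.29532096054157, 'world_from_camera': array([[ 8.94353598e-01,  2.71778723e-01, -3.55342043e-01,
         2.74820479e+02],
       [-4.47264972e-01,  5.59653242e-01, -6.97669186e-01,
        -5.14850995e+02],
       [ 9.25668634e-03,  7.82894996e-01,  6.22084994e-01,
         6.25099081e+02],
       [ 0.00000000e+00,  0.00000000e+00,  0.00000000e+00,
         1.00000000e+00]])}
{'time_s': 0.1, 'joint_pos': array([ 7.28078428e+01,  2.17363068e+01,  9.93909466e+01,  1.14750688e-03,
        5.89283480e+01, -1.90872645e+00]), 'qd': array([ 0.05978137, -0.08794047, -0.09006059,  0.01084199, -0.03081425,
       -0.01026141]), 'joint_efforts': array([-1.28980093e-03, -7.65036321e+01, -4.35294807e+01,  6.51770225e-02,
        3.98243533e-02, -5.75686204e-05]), 'position': array([184.48281262, 675.08990567, 404.15541471]), 'tcp_rot': array([-1.79944462e+02, -2.83368241e-03,  1.64715975e+02]), 'force': array([-0.14905501,  0.59494862,  0.2611717 ]), 'torque': array([ 0.0095488 , -0.03898581, -0.0146373 ]), 'grip_force': 0.0, 'opening': 91.26032855796159}
```

View pics/scene0.png

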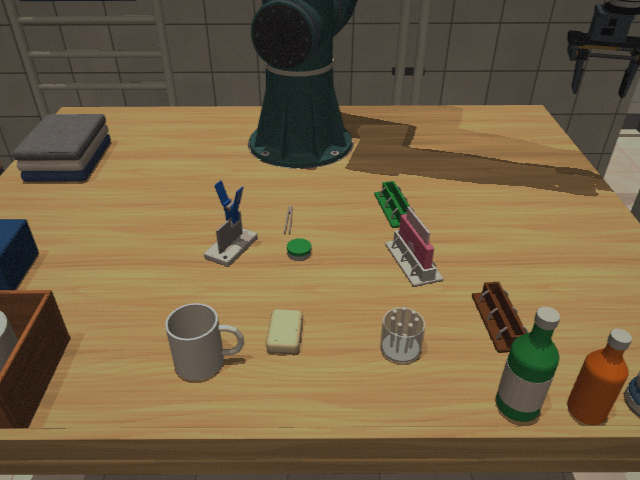

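View pics/side0.png

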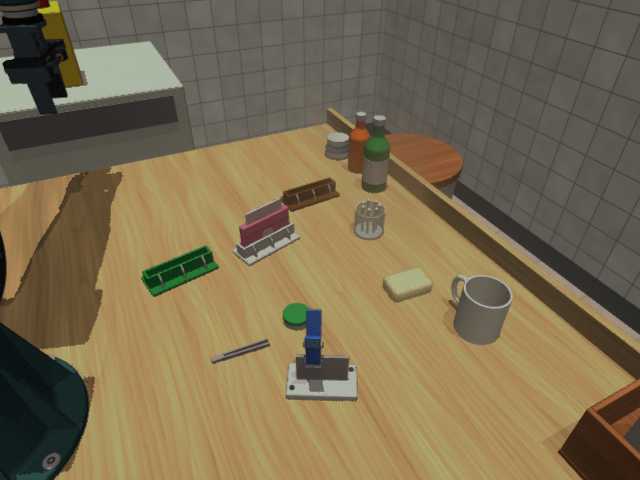

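The scene view shows the clip at about (230,205) on its stand (232,245). The pink case is at (415,240) with its lip at (418,225). The side view shows the clip at (314,335) and the lip at (265,212). Next I'll measure them from the point clouds.

```bash
cat > m.py <<'E'
from h import *
def rect(p,name):
    if len(p)<5: print(name,len(p)); return
    c,sz,a=cv2.minAreaRect(p[:,:2].astype(np.float32)); print(name,len(p),'c',np.round(c,1),'size',np.round(sz,1),'ang',round(a,1),'z',np.round(np.percentile(p[:,2],[1,50,99]),1),'mean',p.mean(0).round(1))
def load(f): 
    s=dict(np.load(f+'.npz')); return s,cloud(s)
if __name__=='__main__':
  for n in ['scene0','side0']:
    s,W=load(n); f=s['frame']; hsv=cv2.cvtColor(f,cv2.COLOR_RGB2HSV); H,S,V=[hsv[...,i].astype(int) for i in range(3)]
    x,y,z=W[...,0],W[...,1],W[...,2]
    print(n)
    blue=(H>100)&(H<130)&(S>120)&(V>50)&(z>20)
    if n=='scene0': roi=np.s_[170:270,195:270]; roi2=np.s_[195:290,380:450]
    else: roi=np.s_[300:405,280:365]; roi2=np.s_[190:265,228:305]
    def sel(m,r): return W[r][m[r]&np.isfinite(W[r][...,0])]
    rect(sel(blue,roi),'blue')
    for lo in (65,80,100,120):
        rect(sel(blue&(z>lo)&(z<lo+15),roi),f'blue{lo}')
    rect(sel((z>20)&(z<66)&~blue,roi),'plate'); rect(sel((z>8)&(z<18),roi),'foot')
    pink=((H>160)|(H<3))&(S>90)
    rect(sel(pink&(z>40),roi2),'pink'); rect(sel((z>84)&~pink,roi2),'lip');rect(sel((z>95)&~pink,roi2),'liptop'); rect(sel((z>5),roi2),'railall')
    rect(sel((z>72)&(z<80)&pink,roi2),'pinktop')
E
python3 m.py
python3 - <<'E'
import cv2,numpy as np
a=cv2.imread('pics/scene0.png');b=cv2.imread('pics/side0.png')
r=lambda i:cv2.resize(i,(400,400),interpolation=cv2.INTER_CUBIC)
cv2.imwrite('pics/c0.png',np.hstack([r(a[170:270,190:290]),r(b[300:400,270:370])]))
E
```

```text
scene0
blue 370 c [ 463.1 -125.2] size [56.2 22.5] ang 62.2 z [ 64.4 105.4 142.9] mean [ 462.5 -130.1  105.6]
blue65 67 c [ 462.7 -124.5] size [17.7 20.5] ang 64.2 z [65.7 72.5 79.3] mean [ 465.3 -124.2   73. ]
blue80 48 c [ 464.7 -124.4] size [21.  18.4] ang 60.1 z [80.2 87.  94.6] mean [ 468.2 -122.7   87.2]
blue100 99 c [ 463.3 -125.5] size [37.6 22. ] ang 62.2 z [100.3 105.1 114.6] mean [ 462.4 -130.1  106.5]
blue120 68 c [ 467.1 -129.9] size [49.2 19.8] ang 45.4 z [120.1 127.8 134.4] mean [ 457.3 -139.2  127.3]
plate 465 c [ 475.2 -130. ] size [16.1 83.5] ang 63.3 z [20.3 42.2 65.8] mean [ 478.9 -131.6   42.7]
foot 752 c [ 474.1 -130.7] size [ 63.1 111.4] ang 63.4 z [ 8.3 13.7 17.4] mean [ 487.6 -128.2   13.5]
pink 694 c [523.7 233.9] size [124.6  15.6] ang 17.6 z [40.6 64.8 80.1] mean [535.3 233.3  63.6]
lip 293 c [522.  234.8] size [92.4  7.8] ang 15.9 z [ 84.3  97.4 106.4] mean [526.5 235.2  96.6]
liptop 172 c [523.4 235.2] size [88.8  7.8] ang 15.9 z [ 95.4 102.3 106.5] mean [525.6 235.2 101.6]
railall 3023 c [444.  239.5] size [150.8 307.2] ang 78.7 z [  5.7  31.4 104.9] me
[... 642 characters left out ...]
.6]
plate 934 c [470.5 -64.1] size [183.6  71.1] ang 89.4 z [20.1 40.6 65.6] mean [ 471.1 -130.6   41.6]
foot 1767 c [493.1 -76.6] size [198.5 114.5] ang 68.9 z [ 8.8 12.9 17.9] mean [ 467. -131.   13.]
pink 768 c [518.6 229. ] size [120.3  19.1] ang 16.0 z [40.7 63.  78.2] mean [513.  223.2  62.2]
lip 332 c [518.1 230.8] size [90.   9.7] ang 18.0 z [ 84.5  95.1 104.3] mean [517.1 229.3  95. ]
liptop 169 c [518.1 230.8] size [90.   9.7] ang 18.1 z [ 95.  100.6 104.4] mean [517.5 229.7 100.1]
railall 2820 c [570.6 274.5] size [282.6 109.5] ang 39.9 z [  5.4  33.6 103.2] mean [529.9 237.1  42.9]
pinktop 216 c [519.4 229.3] size [118.7  19.1] ang 16.0 z [72.1 75.8 78.8] mean [513.8 225.3  75.5]
```

View pics/c0.png

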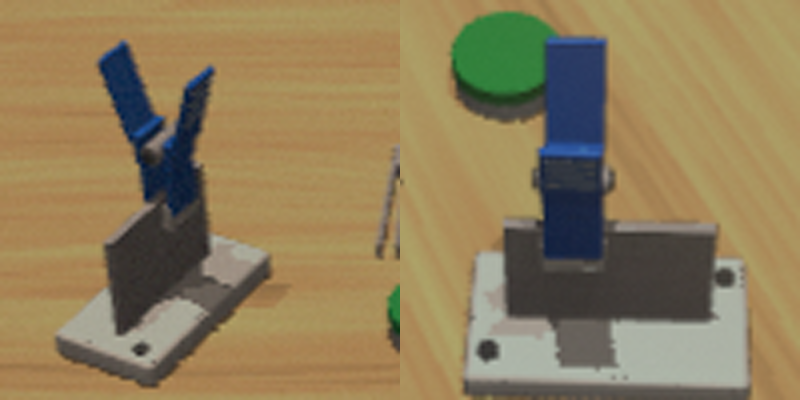

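>>> send_rows:
  rows: [0,0.33,-0.43,0,0,0,0,0,0.67,-0.87,0,0,0,0,0,0.67,-0.87,0,0,0,0]

```text
time_s: 0.4
position: [253.4, 585.2, 404.2]
tcp_rot: [-179.9, 0.0, 164.6]
force: [-0.7, 0.6, -0.1]
opening: 91.1
grip_force: 0.0
```

>>> send_rows:
  rows: [0,0.33,-0.43,0,0,0,0,0,0.67,-0.87,0,0,0,0,0,0.67,-0.87,0,0,0,0]

```text
time_s: 0.7
position: [320.3, 498.5, 404.5]
tcp_rot: [-179.9, 0.0, 164.6]
force: [-0.4, 0.9, -0.1]
opening: 91.4
grip_force: 0.0
```

>>> send_rows:
  rows: [0,0.33,-0.43,0,0,0,0,0,0.67,-0.87,0,0,0,0,0,0.67,-0.87,0,0,0,0]

```text
time_s: 1.0
position: [387.2, 411.9, 404.6]
tcp_rot: [-180.0, 0.0, 164.6]
force: [-0.5, 0.9, -0.4]
opening: 91.2
grip_force: 0.0
```

>>> send_rows:
  rows: [0,0.33,-0.43,0,0,0,0,0,0.67,-0.87,0,0,0,0,0,0.67,-0.87,0,0,0,0]

```text
time_s: 1.3
position: [454.3, 325.3, 404.8]
tcp_rot: [-180.0, 0.0, 164.6]
force: [-0.5, 0.3, -0.1]
opening: 91.0
grip_force: 0.0
```

>>> send_rows:
  rows: [0,0.33,-0.43,0.2,0,0,0,0,0.67,-0.87,0.4,0,0,0,0,0.67,-0.87,0.4,0,0,0,0,0.67,-0.87,0.4,0,0,0,0,0.67,-0.87,0.4,0,0,0]

```text
time_s: 1.8
position: [519.0, 241.1, 444.2]
tcp_rot: [-180.0, -0.0, 164.7]
force: [-0.1, -0.5, -0.8]
opening: 90.8
grip_force: 0.0
```

Run:
```python
from h import *
s=snap('wrist','w1'); W=cloud(s); print(s['world_from_camera'],get_state()['position'],get_state()['tcp_rot'])
```

```text
[[ 2.63673849e-01 -9.37238413e-01 -2.28167173e-01  4.56178837e+02]
 [ 9.64611865e-01  2.56136269e-01  6.25952128e-02  2.57408458e+02]
 [-2.24749522e-04 -2.36597483e-01  9.71607730e-01  4.24884580e+02]
 [ 0.00000000e+00  0.00000000e+00  0.00000000e+00  1.00000000e+00]] [518.74726866 241.39543165 443.97109458] [-1.79972237e+02 -6.20026227e-02  1.64757756e+02]
```

View pics/w1.png

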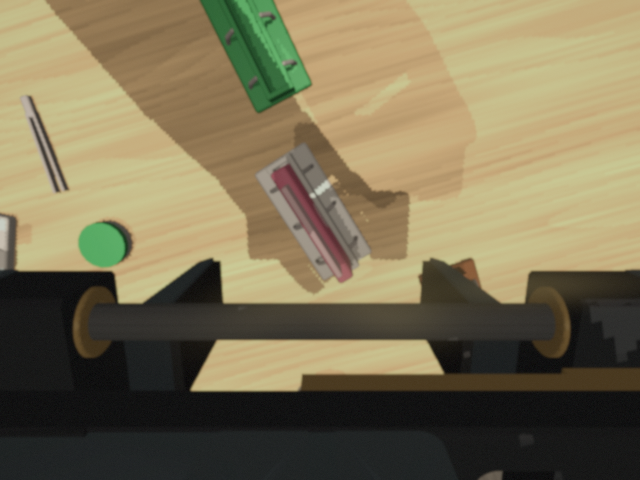

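The wrist view shows the case in its white rail at (312,220) with its lip, unoccluded. The green rail look-alike is at the top (258,50).

Run:
```python
from m import *
s,W=load('w1'); z=W[...,2]
r=np.s_[140:290,250:380]
w=W[r].reshape(-1,3); w=w[np.isfinite(w[:,0])]
ok=(abs(w[:,0]-520)<80)&(abs(w[:,1]-233)<60); w=w[ok]
for lo,hi,n in [(84,110,'lip'),(98,110,'liptop'),(72,82,'body'),(28,40,'rail')]: rect(w[(w[:,2]>lo)&(w[:,2]<hi)],n)
c=w[(w[:,2]>96)&(w[:,2]<110)]
d=cv2.fitLine(c[:,:2].astype(np.float32),cv2.DIST_HUBER,0,.01,.01).ravel();print(d,np.degrees(np.arctan2(d[1],d[0])))
```

```text
lip 914 c [521.9 231.5] size [89.6  5.5] ang 16.5 z [ 84.6 104.1 106.1] mean [520.2 232.  101.1]
liptop 708 c [521.9 231.5] size [89.6  5.5] ang 16.5 z [ 98.4 104.4 106.3] mean [520.5 231.6 104.1]
body 1383 c [521.8 231.6] size [119.3  16.3] ang 16.5 z [72.7 78.2 80.6] mean [516.1 232.3  78. ]
rail 1146 c [521.5 233.1] size [134.8  45.3] ang 15.3 z [28.5 34.3 38.7] mean [512.  237.1  34. ]
[9.5831162e-01 2.8572512e-01 5.2040649e+02 2.3171452e+02] 16.602196
```

>>> send_rows:
  rows: [0,-0.1,-0.47,0,0,0,0,0,-0.15,-0.92,0,0,0,0]

```text
time_s: 2.05
position: [503.2, 149.1, 443.8]
tcp_rot: [-180.0, -0.1, 164.9]
force: [1.2, 0.5, 0.2]
opening: 90.9
grip_force: 0.0
```

>>> send_rows:
  rows: [0,-0.1,-0.47,0,0,0,0,0,-0.15,-0.92,0,0,0,0]

```text
time_s: 2.25
position: [488.2, 56.1, 444.0]
tcp_rot: [-180.0, -0.1, 164.8]
force: [1.7, -0.4, -0.2]
opening: 91.0
grip_force: 0.0
```

>>> send_rows:
  rows: [0,-0.1,-0.47,0,0,0,-0.05,0,-0.15,-0.92,0,0,0,-0.096]

```text
time_s: 2.45
position: [473.4, -36.0, 444.2]
tcp_rot: [-180.0, -0.0, 153.1]
force: [0.7, -0.8, 1.1]
opening: 91.3
grip_force: 0.0
```

>>> send_rows:
  rows: [0,-0.1,-0.47,0,0,0,0,0,-0.15,-0.92,0,0,0,0,0,-0.15,-0.92,0,0,0,0,0,-0.15,-0.92,0,0,0,0]

```text
time_s: 2.85
position: [459.4, -127.3, 444.2]
tcp_rot: [180.0, -0.1, 153.1]
force: [0.5, 0.2, -0.2]
opening: 91.3
grip_force: 0.0
```

Run:
```python
from h import *
s=snap('wrist','w2'); print(get_state()['position'],get_state()['tcp_rot'])
```

```text
[ 459.59802142 -126.68368384  444.2373679 ] [ 1.79992324e+02 -5.53845061e-02  1.53219860e+02]
```

View pics/w2.png

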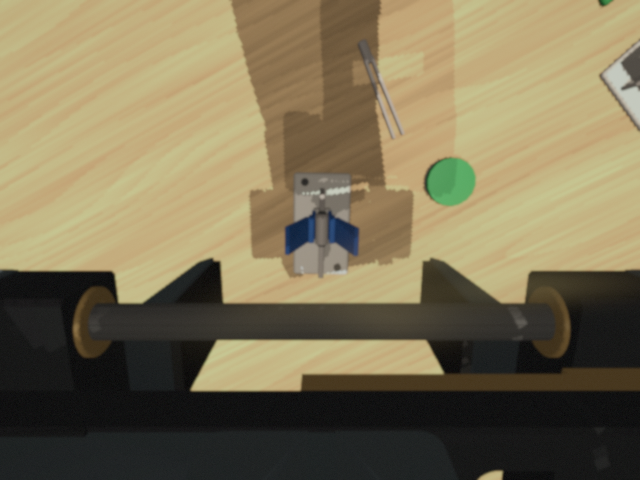

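The clip is straight ahead at (322,232), with its handles level in the image at (302,237) and (343,237). The plate runs vertically, so the yaw is right.

Run:
```python
from m import *
s,W=load('w2'); f=s['frame']; hsv=cv2.cvtColor(f,cv2.COLOR_RGB2HSV); H,S,V=[hsv[...,i].astype(int) for i in range(3)]
r=np.s_[160:290,270:370]; z=W[...,2]
blue=(H>100)&(H<130)&(S>110)&(z>50)
def sel(m): return W[r][m[r]&np.isfinite(W[r][...,0])]
b=sel(blue)
rect(b,'blue')
for lo in (100,110,120,130,140): rect(b[(b[:,2]>lo)&(b[:,2]<lo+10)],lo)
rect(sel((z>62)&(z<75)&~blue),'platetop'); rect(sel((z>9)&(z<18)),'foot')
```

```text
blue 1370 c [ 461.2 -128.8] size [52.3 21.1] ang 62.4 z [ 93.6 120.5 144. ] mean [ 460.4 -129.2  121.2]
100 434 c [ 461.2 -128.6] size [27.3 20.9] ang 63.4 z [100.9 104.7 109.8] mean [ 461.1 -128.5  105.1]
110 207 c [ 461.1 -128.6] size [34.2 19. ] ang 61.8 z [110.1 115.3 120. ] mean [ 461.  -128.3  115.3]
120 218 c [ 460.9 -128.8] size [40.2 19.2] ang 63.1 z [120.3 125.2 129.9] mean [ 460.7 -129.   125.1]
130 241 c [ 461.1 -128.7] size [46.8 19.4] ang 62.0 z [130.2 135.  139.9] mean [ 459.8 -129.1  135.1]
140 234 c [ 461.4 -128.9] size [52.2 20.1] ang 62.2 z [140.2 142.9 144.4] mean [ 459.4 -131.9  142.7]
platetop 315 c [ 472.2 -137.2] size [17.5 79.5] ang 56.3 z [63.1 70.4 72.7] mean [ 473.2 -135.    69.9]
foot 3631 c [ 473.8 -134.8] size [ 59.1 110. ] ang 62.2 z [11.7 14.5 16.9] mean [ 468.  -132.    14.5]
```

>>> send_rows:
  rows: [0,0.016,-0.018,-0.4,0,0,-0.004,0,0.016,-0.018,-0.8,0,0,-0.004,0,0.016,-0.018,-0.8,0,0,-0.004,0,0.016,-0.018,-0.8,0,0,-0.004]

```text
time_s: 3.3
position: [461.6, -128.4, 365.1]
tcp_rot: [-180.0, -0.1, 152.8]
force: [0.3, -0.5, -1.1]
opening: 91.3
grip_force: 0.0
```

>>> send_rows:
  rows: [0,0,0,-0.2,0,0,0,0,0,0,-0.4,0,0,0,0,0,0,-0.62,0,0,0,0,0,0,-0.62,0,0,0,0,0,0,-0.62,0,0,0,0,0,0,-0.62,0,0,0]

```text
time_s: 3.9
position: [461.9, -129.5, 304.7]
tcp_rot: [180.0, 0.1, 152.7]
force: [0.4, -0.3, 0.6]
opening: 91.6
grip_force: 0.0
```

Run:
```python
from h import *
s=snap('side','s2'); 
for _ in range(3): t=get_state(); print(t['position'],t['tcp_rot'],t['force'])
a=snap('scene','c2')
r=lambda i:cv2.resize(i,(400,400),interpolation=cv2.INTER_CUBIC)
cv2.imwrite('pics/g2.png',np.hstack([r(s['frame'][270:400,260:390,::-1]),r(a['frame'][140:270,170:300,::-1])]))
```

```text
[ 461.76722923 -129.57612918  304.39511788] [1.79979429e+02 1.34667149e-01 1.52729351e+02] [-0.42428611 -0.03741185 -0.56126625]
[ 461.76722923 -129.57612918  304.39511788] [1.79979429e+02 1.34667149e-01 1.52729351e+02] [-0.42428611 -0.03741185 -0.56126625]
[ 461.76722923 -129.57612918  304.39511788] [1.79979429e+02 1.34667149e-01 1.52729351e+02] [-0.42428611 -0.03741185 -0.56126625]
```

View pics/g2.png

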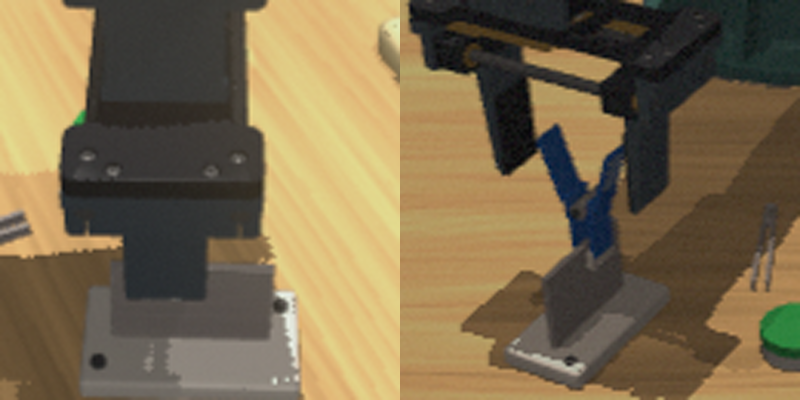

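The fingers straddle the handles on both sides. I'll close with 22 N.

>>> send_rows:
  rows: [0,-0.006,0.008,-0.023,0,0,0,0.3,-0.006,0.008,-0.023,0,0,0,0.5,-0.006,0.008,-0.023,0,0,0,1,-0.006,0.008,-0.023,0,0,0,1,-0.006,0.008,-0.023,0,0,0,1,-0.006,0.008,-0.023,0,0,0,1,-0.006,0.008,-0.023,0,0,0,1,-0.006,0.008,-0.023,0,0,0,1,-0.006,0.008,-0.023,0,0,0]
  force: 22

```text
time_s: 4.9
position: [460.6, -128.7, 300.4]
tcp_rot: [-180.0, -0.0, 152.7]
force: [-0.2, 0.6, -0.9]
opening: 30.5
grip_force: 3.7
```

>>> send_rows:
  rows: [1,0,0,0,0,0,0,1,0,0,0,0,0,0,1,0,0,0,0,0,0,1,0,0,0,0,0,0]

```text
time_s: 5.3
position: [460.6, -128.8, 300.4]
tcp_rot: [-180.0, 0.0, 152.7]
force: [0.1, -0.1, -1.5]
opening: 25.5
grip_force: 22.0
```

>>> send_rows:
  rows: [1,0,0,0.05,0,0,0,1,0,0,0.1,0,0,0,1,0,0,0.2,0,0,0,1,0,0,0.4,0,0,0,1,0,0,0.6,0,0,0,1,0,0,0.9,0,0,0,1,0,0,1,0,0,0,1,0,0,1,0,0,0]

```text
time_s: 6.1
position: [460.8, -128.8, 402.1]
tcp_rot: [180.0, 0.2, 152.7]
force: [0.1, 0.2, -1.5]
opening: 25.3
grip_force: 22.0
```

Run:
```python
from h import *
t=get_state(); print(t['position'],t['tcp_rot'],t['force'],t['opening'],t['grip_force'])
s=snap('side','s3');a=snap('scene','c3')
r=lambda i:cv2.resize(i,(400,600),interpolation=cv2.INTER_CUBIC)
cv2.imwrite('pics/g3.png',np.hstack([r(s['frame'][210:390,265:385,::-1]),r(a['frame'][90:270,170:290,::-1])]))
```

```text
[ 460.80250491 -128.83134142  402.10587795] [179.97148128   0.18631589 152.71308502] [ 0.09634171  0.23033545 -1.49446194] 25.275087043319907 21.996325850486755
```

View pics/g3.png

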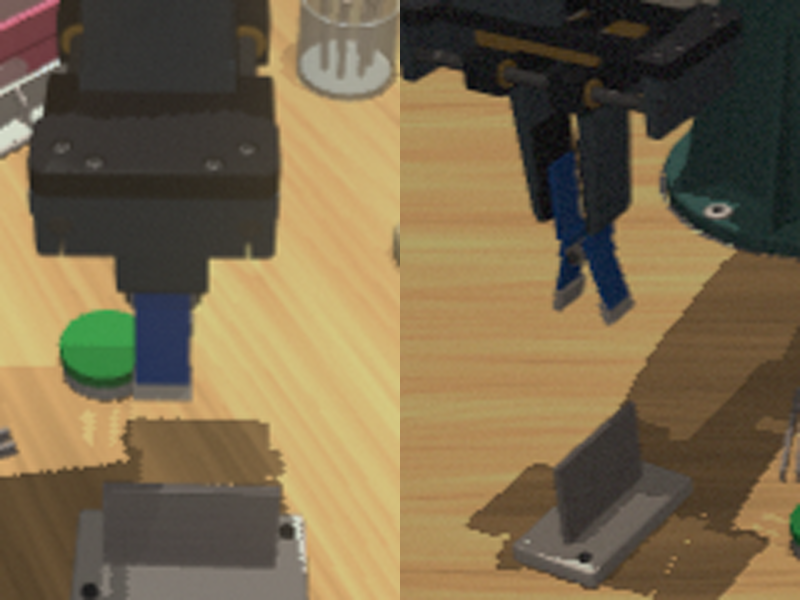

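The clip is held upright with its jaws wide open, clear of the plate. Next I'll measure its pose in the gripper.

Run:
```python
from m import *
T=np.array([460.8,-128.8]); a=np.radians(62.7)
ax=np.array([np.sin(a),-np.cos(a)]); ay=np.array([np.cos(a),np.sin(a)])
for n,r in [('s3',np.s_[290:335,295:330]),('c3',np.s_[130:192,210:250])]:
    s,W=load(n); p=W[r].reshape(-1,3); p=p[np.isfinite(p[:,0])]
    p=p[(p[:,2]>140)&(p[:,2]<205)&(np.linalg.norm(p[:,:2]-T,axis=1)<40)]
    q=p[:,:2]-T; X=q@ax; Y=q@ay
    print(n,len(p),'z',np.percentile(p[:,2],[1,50,99]).round(1))
    for lo in range(145,205,10):
        m=(p[:,2]>=lo)&(p[:,2]<lo+10)
        if m.sum()>3: print(lo,m.sum(),'X',np.percentile(X[m],[3,97]).round(1),'Y',np.percentile(Y[m],[3,50,97]).round(1))
```

```text
s3 576 z [150.1 175.2 203.2]
145 57 X [-11.3  10.3] Y [-22.3 -20.8  13.5]
155 124 X [-12.2  10.5] Y [-21.6 -19.6  10.8]
165 106 X [-10.8   9.1] Y [-19.1 -16.8 -14.4]
175 106 X [-10.8   9. ] Y [-16.  -13.9 -12. ]
185 119 X [-13.7  11.4] Y [-14.3 -12.6  -3.6]
195 64 X [-11.8   8.8] Y [-15.4 -14.  -12.2]
c3 459 z [149.5 177.5 203.6]
145 42 X [-11.9  10.4] Y [-14.   20.2  24.2]
155 98 X [-12.8  12.1] Y [-13.7  16.8  22.9]
165 74 X [-10.6  10.1] Y [-11.6  16.5  20.2]
175 57 X [-11.9  10.3] Y [-8.2 14.6 18. ]
185 93 X [-9.6 13.1] Y [-7.6  8.9 16.2]
195 95 X [-11.6   9.9] Y [-8.2 -1.3 16.1]
```

>>> send_rows:
  rows: [1,0.05,0.3,0,0,0,0.03,1,0.1,0.6,0,0,0,0.06,1,0.152,0.9,0,0,0,0.0913]

```text
time_s: 6.5
position: [475.4, -37.8, 399.0]
tcp_rot: [-180.0, -0.1, 163.8]
force: [0.9, -0.9, -0.2]
opening: 25.6
grip_force: 22.0
```

>>> send_rows:
  rows: [1,0.05,0.3,0,0,0,0.03,1,0.1,0.6,0,0,0,0.06,1,0.152,0.9,0,0,0,0.0913]

```text
time_s: 6.8
position: [490.6, 52.5, 398.9]
tcp_rot: [-180.0, -0.1, 174.8]
force: [0.9, 0.2, -0.6]
opening: 25.4
grip_force: 22.0
```

>>> send_rows:
  rows: [1,0.05,0.3,0,0,0,0.03,1,0.1,0.6,0,0,0,0.06,1,0.152,0.9,0,0,0,0.0913]

```text
time_s: 7.1
position: [505.9, 142.5, 398.8]
tcp_rot: [-180.0, -0.1, -174.3]
force: [0.3, 0.2, -0.3]
opening: 25.6
grip_force: 22.0
```

>>> send_rows:
  rows: [1,0.05,0.3,0,0,0,0.03,1,0.1,0.6,0,0,0,0.06,1,0.152,0.9,0,0,0,0.0913,1,0.152,0.9,0,0,0,0.0913,1,0.152,0.9,0,0,0,0.0913]

```text
time_s: 7.6
position: [521.0, 231.4, 398.9]
tcp_rot: [-180.0, -0.1, -163.4]
force: [0.4, -0.6, -0.6]
opening: 25.5
grip_force: 22.0
```

Run:
```python
from h import *
t=get_state(); print(t['position'],t['tcp_rot'],t['force'],t['opening'],t['grip_force'])
a=snap('scene','c4');s=snap('side','s4')
r=lambda i:cv2.resize(i,(400,600),interpolation=cv2.INTER_CUBIC)
cv2.imwrite('pics/g4.png',np.hstack([r(s['frame'][95:275,205:325,::-1]),r(a['frame'][110:290,355:475,::-1])]))
```

```text
[520.98332847 231.41965582 398.8790299 ] [-1.79980713e+02 -1.37150289e-01 -1.63440133e+02] [ 0.35494072 -0.59630528 -0.59925714] 25.479962816137235 21.99619084596634
```

View pics/g4.png

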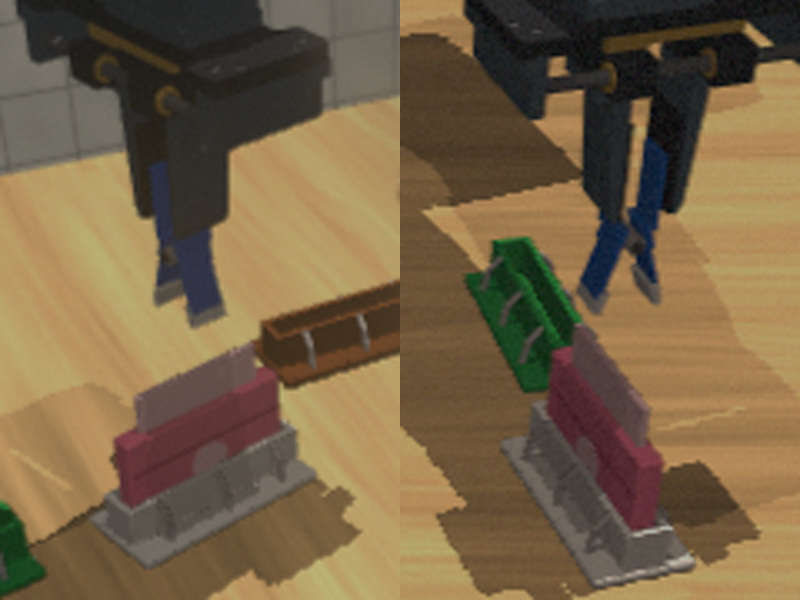

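The clip hangs wide open above the lip, aligned with it. Before lowering, I'll check the offset between clip and lip within each camera.

```bash
cat > rel.py <<'E'
from m import *
import sys
T=np.array([521.0,231.4]); a=np.radians(16.5)
ax=np.array([np.cos(a),np.sin(a)]); ay=np.array([-np.sin(a),np.cos(a)])
zs=float(sys.argv[1])
for n in sys.argv[2:]:
    s,W=load(n); f=s['frame']; hsv=cv2.cvtColor(f,cv2.COLOR_RGB2HSV); H,S=hsv[...,0].astype(int),hsv[...,1].astype(int)
    p=W.reshape(-1,3); ok=np.isfinite(p[:,0])&(np.linalg.norm(p[:,:2]-T,axis=1)<75)
    blue=((H>100)&(H<130)&(S>110)).ravel()[ok]; p=p[ok]; q=p[:,:2]-T; X=q@ax; Y=q@ay; z=p[:,2]
    def pr(m,nm):
        if m.sum()>3: print(n,nm,m.sum(),'X',np.percentile(X[m],[2,98]).round(1),'Y',np.percentile(Y[m],[2,50,98]).round(1),'z',np.percentile(z[m],[1,99]).round(1))
    for lo in range(0,60,10): pr((z>zs+lo-3)&(z<zs+lo+7)&(np.hypot(X,Y)<40)&(blue|(zs>120)),f'clip{lo}')
    pr((z>84)&(z<98)&~blue&(abs(X)<46)&(abs(Y)<7),'lip'); pr((z>98)&(z<108)&~blue&(abs(Y)<7),'liptop');pr((z>70)&(z<82)&(abs(Y)<12),'body')
E
python3 rel.py 148 c4 s4
```

```text
c4 clip0 52 X [-10.1  12.6] Y [-18.1 -12.9  22.9] z [147.6 154.9]
c4 clip10 91 X [-11.7  14. ] Y [-17.  -12.   19.2] z [155.3 164.7]
c4 clip20 66 X [-9.1 12.6] Y [-15.4 -11.4  17.1] z [165.1 174.7]
c4 clip30 56 X [-9.1 12.4] Y [-11.3  -8.7  14.2] z [175.1 184.8]
c4 clip40 100 X [-9.3 16.8] Y [-10.6  -0.2  13.6] z [185.2 194.7]
c4 clip50 89 X [-8.4 13.2] Y [-10.8   7.6  14.1] z [195.1 204.3]
c4 lip 144 X [-40.9  45.1] Y [0.2 1.5 3.8] z [84.3 97.6]
c4 liptop 137 X [-39.   46.5] Y [0.2 1.9 6.1] z [ 98.2 107.1]
c4 body 316 X [-53.6  62.1] Y [-5.3 -1.8  9.4] z [70.2 81.8]
s4 clip0 73 X [-16.1   7.1] Y [-22.3 -18.8  17.9] z [147.  154.9]
s4 clip10 91 X [-15.1   7.5] Y [-20.7 -16.2  15.6] z [155.1 165. ]
s4 clip20 80 X [-14.7   7.3] Y [-17.9 -13.8  12.9] z [165.7 174.9]
s4 clip30 51 X [-14.8   6.5] Y [-14.7 -12.3  12.4] z [175.4 184.9]
s4 clip40 84 X [-18.2   6.6] Y [-14.3 -10.1   9.2] z [185.1 194.8]
s4 clip50 69 X [-14.8   7.7] Y [-15.2 -12.3  10.6] z [195.1 203.4]
s4 lip 204 X [-43.   41.4] Y [-3.6 -1.2  1. ] z [84.1 97.8]
s4 liptop 124 X [-45.8  41. ] Y [-2.9 -0.8  3.2] z [ 98.2 104.2]
s4 body 335 X [-61.2  54.1] Y [-8.2 -3.7  6.1] z [70.2 81.9]
```

>>> send_rows:
  rows: [1,0.01,0.003,-0.1,0,0,0,1,0.01,0.003,-0.2,0,0,0,1,0.01,0.003,-0.28,0,0,0,1,0.01,0.003,-0.35,0,0,0,1,0.01,0.003,-0.41,0,0,0,1,0.01,0.003,-0.47,0,0,0,1,0.01,0.003,-0.52,0,0,0,1,0.01,0.003,-0.55,0,0,0,1,0.01,0.003,-0.58,0,0,0,1,0.01,0.003,-0.58,0,0,0,1,0.01,0.003,-0.58,0,0,0,1,0.01,0.003,-0.58,0,0,0]

```text
time_s: 8.9
position: [522.4, 231.6, 342.7]
tcp_rot: [180.0, 0.0, -163.5]
force: [-0.5, -0.6, -0.8]
opening: 25.5
grip_force: 22.0
```

```bash
python3 - <<'E'
from h import *
t=get_state(); print(t['position'],t['tcp_rot'],t['force'],t['opening'],t['grip_force'])
a=snap('scene','c5');s=snap('side','s5')
r=lambda i:cv2.resize(i,(400,560),interpolation=cv2.INTER_CUBIC)
cv2.imwrite('pics/g5.png',np.hstack([r(s['frame'][150:262,225:305,::-1]),r(a['frame'][170:282,375:455,::-1])]))
E
python3 rel.py 90 c5 s5
```

```text
[522.43733169 231.5852439  342.67371629] [ 1.79997867e+02  2.16814400e-02 -1.63461846e+02] [-0.46315021 -0.62411954 -0.77303498] 25.509542052636363 21.99628919363022
c5 clip10 15 X [-6.4 10.3] Y [-17.3 -15.5 -13.9] z [100.5 106.9]
c5 clip20 53 X [-7.4 14.3] Y [-15.5 -12.7  15.9] z [107.4 116.7]
c5 clip30 43 X [-8.7 14. ] Y [-12.8  -9.6  12.8] z [117.3 126. ]
c5 clip40 43 X [-5.4 15.1] Y [-10.6  -8.3  11.3] z [127.4 136.7]
c5 clip50 65 X [-6.1 14.7] Y [-11.3   7.1  12.6] z [137.6 146.3]
c5 lip 101 X [-41.3  45.6] Y [0.2 1.5 3.5] z [84.6 97.2]
c5 liptop 101 X [-39.6  47.7] Y [-0.3  2.   6.2] z [ 98.6 106.7]
c5 body 259 X [-54.3  62.7] Y [-5.2 -1.5  9.4] z [70.4 81.7]
s5 lip 144 X [-45.4  42.5] Y [-3.9 -1.4  1. ] z [84.7 97.9]
s5 liptop 93 X [-46.9  40.7] Y [-3.6 -0.8  3.7] z [ 98.2 104. ]
s5 body 300 X [-61.5  52.8] Y [-9.1 -4.8  6. ] z [70.5 81.8]
```

View pics/g5.png

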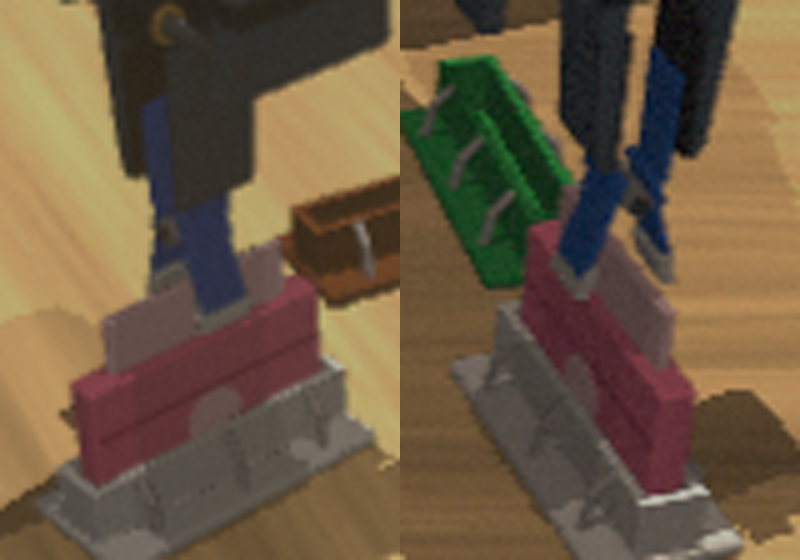

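The jaws straddle the lip near its middle and the case hasn't moved. I'll lower 2 mm more for depth, hold still, then hand in.

>>> send_rows:
  rows: [1,0,0,-0.01,0,0,0,1,0,0,-0.022,0,0,0,1,0,0,-0.022,0,0,0,1,0,0,-0.022,0,0,0,1,0,0,-0.022,0,0,0,1,0,0,-0.022,0,0,0,1,0,0,-0.022,0,0,0,1,0,0,-0.022,0,0,0]

```text
time_s: 9.8
position: [522.4, 231.5, 340.2]
tcp_rot: [-180.0, 0.0, -163.5]
force: [0.8, -0.6, -1.3]
opening: 25.5
grip_force: 22.0
```

```bash
python3 - <<'E'
from h import *
a=snap('scene','c6')
t=get_state(); print(t['position'],t['tcp_rot'],t['force'],t['opening'],t['grip_force'],abs(t['qd']).max())
E
python3 rel.py 90 c6
```

```text
[522.3689142  231.54273861 340.23029731] [ 1.79998749e+02 -1.12151894e-03 -1.63465365e+02] [ 0.69579808  0.54531913 -0.74223388] 25.141261847454416 21.996358931064606 0.11176209390846384
c6 clip10 31 X [-5.7 13.2] Y [-17.4 -14.9  16.9] z [ 99.9 106.8]
c6 clip20 49 X [-5.8 14.6] Y [-14.3 -11.6  15.4] z [107.3 116.9]
c6 clip30 36 X [-8.2 14.9] Y [-12.2  -9.4  11.9] z [117.2 126.4]
c6 clip40 48 X [-5.8 14.3] Y [-10.4  -7.9  11. ] z [127.1 136.2]
c6 clip50 63 X [-6.6 15.8] Y [-11.4   8.6  13.1] z [137.2 146.8]
c6 lip 97 X [-39.6  45.8] Y [0.1 1.5 3.2] z [84.6 97.5]
c6 liptop 104 X [-40.3  48.2] Y [-0.1  2.1  6.2] z [ 98.1 106.2]
c6 body 250 X [-54.7  62.7] Y [-5.1 -1.3  9.3] z [70.2 81.7]
```

```bash
python3 -c "
from station import *
print(job_done())"
```

```text
the job is handed in; nothing more can be done
None
```

I handed the job in at about 10 s with the clip held upright and squeezed wide open. Its jaws stand one on each side of the lip near the middle, with the edge about 15 mm inside by my measurement, no contact showing in the force readings, and the case unmoved in its rail.

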